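Unload the board tester into the burn-in rack

TASK

The boards in the tester have passed: swing the tester's lid up past vertical so that it stays open by itself, then take out every board and slide each one, brass contact edge first, along the card guides of a bay of its own in the burn-in rack. Seat each board fully home by folding both orange levers of its bay all the way down. Finally shut the lid of the empty tester, and do not disturb the other things on the bench.

Things in the scene. Friction and masses are not known exactly. Their poses are not given: they have to be found in the camera images.
- tester: Clamshell board tester, fixed: blue base 160 x 290 x 50 mm (its x, y, z) with three nests. Origin: centre of the underside; x points from the handle side (nearest the robot) to the hinge side, z up. Nest floor at z 50 mm, nest centres at x 0, y +84, 0, -84 mm; each a pocket 104 x 70 mm with a rim only 5 mm high. With the lid closed it is 112 mm tall.
- lid (a joint): The tester's hinged lid: grey frame 132 x 270 x 60 mm, clear top, 0.6 kg, free-swinging. Value in rad: 0 closed, 1.57 upright, stops at 1.75, leaning back, where its own weight keeps it. Let go below about 1.0 it falls shut, beyond about 1.3 it falls back to the stop.
- lid_axis (a point): Middle of the lid's hinge line (x 66, z 52 mm in the tester's frame), which runs along the tester's y.
- lid_handle (a point): Middle of the lid's handle: a round black bar 10 mm thick, 110 mm long along the tester's y, 55 mm in front of the lid's front wall (50 mm clear gap). With the lid closed it lies 187 mm in front of the hinge line and 40 mm above it (92 mm over the bench). Moves with the lid; the bar can turn between the finger pads while the tool stays upright.
- rack: Burn-in rack, fixed, three bays open towards the robot. Origin: underside; x points into the rack (the way boards go in), y left, z up. Base x -45 to 145 mm, 290 mm wide. Bay centres y +90 (bay 1), 0 (bay 2), -90 mm (bay 3). Black card guides with ledges at z 25 mm, side walls 70 mm apart from x 0 inward (flared to 86 mm at x -40); lips over the ledges from x 34 mm inward leave 9 mm of height.
- bay1_home (a point): Bay 1: place of the middle of a seated board's contact edge (underside): x 120, y +90, z 25 mm in the rack's frame. A spring contact strip meets the edge 7 mm before home and pushes back with 1 to 4 N: unless both levers are closed, the board springs back out those 7 mm. Back wall 14 mm behind home, 60 mm high; guides at most 40, lever brackets 50 mm high.
- bay2_home (a point): Bay 2: place of the middle of a seated board's contact edge (underside): x 120, y +0, z 25 mm in the rack's frame. A spring contact strip meets the edge 7 mm before home and pushes back with 1 to 4 N: unless both levers are closed, the board springs back out those 7 mm. Back wall 14 mm behind home, 60 mm high; guides at most 40, lever brackets 50 mm high.
- bay3_home (a point): Bay 3: place of the middle of a seated board's contact edge (underside): x 120, y -90, z 25 mm in the rack's frame. A spring contact strip meets the edge 7 mm before home and pushes back with 1 to 4 N: unless both levers are closed, the board springs back out those 7 mm. Back wall 14 mm behind home, 60 mm high; guides at most 40, lever brackets 50 mm high.
- lever1L (a joint): Orange lever, left (+y) side of bay 1's mouth. Pivot (y axis) at x 17, y +120.5, z 44 mm in the rack's frame. Rad: 0 open (as it starts): 44 mm handle arm (6 mm thick, 8 to 12 wide) upright, 26 mm short arm pointing out to -x; 1.57 closed: handle arm swung towards -x and down until level, short arm down, pushing the board's rear edge to x 20 mm. Stays where left; moves at 2 to 4 N.
- lever1R (a joint): Orange lever, right (-y) side of bay 1's mouth. Pivot (y axis) at x 17, y +59.5, z 44 mm in the rack's frame. Rad: 0 open (as it starts): 44 mm handle arm (6 mm thick, 8 to 12 wide) upright, 26 mm short arm pointing out to -x; 1.57 closed: handle arm swung towards -x and down until level, short arm down, pushing the board's rear edge to x 20 mm. Stays where left; moves at 2 to 4 N.
- lever2L (a joint): Orange lever, left (+y) side of bay 2's mouth. Pivot (y axis) at x 17, y +30.5, z 44 mm in the rack's frame. Rad: 0 open (as it starts): 44 mm handle arm (6 mm thick, 8 to 12 wide) upright, 26 mm short arm pointing out to -x; 1.57 closed: handle arm swung towards -x and down until level, short arm down, pushing the board's rear edge to x 20 mm. Stays where left; moves at 2 to 4 N.
- lever2R (a joint): Orange lever, right (-y) side of bay 2's mouth. Pivot (y axis) at x 17, y -30.5, z 44 mm in the rack's frame. Rad: 0 open (as it starts): 44 mm handle arm (6 mm thick, 8 to 12 wide) upright, 26 mm short arm pointing out to -x; 1.57 closed: handle arm swung towards -x and down until level, short arm down, pushing the board's rear edge to x 20 mm. Stays where left; moves at 2 to 4 N.
- lever3L (a joint): Orange lever, left (+y) side of bay 3's mouth. Pivot (y axis) at x 17, y -59.5, z 44 mm in the rack's frame. Rad: 0 open (as it starts): 44 mm handle arm (6 mm thick, 8 to 12 wide) upright, 26 mm short arm pointing out to -x; 1.57 closed: handle arm swung towards -x and down until level, short arm down, pushing the board's rear edge to x 20 mm. Stays where left; moves at 2 to 4 N.
- lever3R (a joint): Orange lever, right (-y) side of bay 3's mouth. Pivot (y axis) at x 17, y -120.5, z 44 mm in the rack's frame. Rad: 0 open (as it starts): 44 mm handle arm (6 mm thick, 8 to 12 wide) upright, 26 mm short arm pointing out to -x; 1.57 closed: handle arm swung towards -x and down until level, short arm down, pushing the board's rear edge to x 20 mm. Stays where left; moves at 2 to 4 N.
- board1: Power board 1 (may be absent): ochre board 100 x 66 x 4 mm (its x, y, z), 0.15 to 0.27 kg; finned aluminium heat sink 36 x 30 mm (x, y) upright in its middle, top 49 mm above the underside; other parts at most 8 mm above the board. Origin: centre of the underside; +x to the brass contact edge. Pinch it by the heat sink along x. Starts in a nest, contact edge towards the hinge.
- board1_edge (a point): Middle of board 1's brass contact edge, on the underside: 50 mm along the board's +x from its origin.
- board2: Power board 2 (may be absent): ochre board 100 x 66 x 4 mm (its x, y, z), 0.15 to 0.27 kg; finned aluminium heat sink 36 x 30 mm (x, y) upright in its middle, top 49 mm above the underside; other parts at most 8 mm above the board. Origin: centre of the underside; +x to the brass contact edge. Pinch it by the heat sink along x. Starts in a nest, contact edge towards the hinge.
- board2_edge (a point): Middle of board 2's brass contact edge, on the underside: 50 mm along the board's +x from its origin.
- board3: Power board 3 (may be absent): ochre board 100 x 66 x 4 mm (its x, y, z), 0.15 to 0.27 kg; finned aluminium heat sink 36 x 30 mm (x, y) upright in its middle, top 49 mm above the underside; other parts at most 8 mm above the board. Origin: centre of the underside; +x to the brass contact edge. Pinch it by the heat sink along x. Starts in a nest, contact edge towards the hinge.
- board3_edge (a point): Middle of board 3's brass contact edge, on the underside: 50 mm along the board's +x from its origin.
- flux_jar: Bystander: amber jar, 48 mm wide, 70 mm tall; origin at its underside.
- tape: Bystander: roll of black tape lying flat, 56 mm wide, 18 mm tall; origin at its underside.
- screwdriver: Bystander: screwdriver lying on the bench at the outer side of the work, about 200 mm long.
- meter: Bystander: yellow multimeter 130 x 70 x 38 mm lying on the bench; origin at its underside.

How it is judged:
By the outcome, as a careful person would: the job done as asked, in the order asked, and still so for the second after the job is handed in, with the robot touching nothing.
Of board1, board2, board3 only 2 to 3 are there at a start; the rules pass over those that are not, and their reading is None.
At some moment in a run one of board1, board2, board3 may be knocked a few centimetres aside while the robot is not near it.
Once in a run the grip may slacken for a moment while it holds something.
It also fails if it takes over 210 s, if anything falls off the work surface, if the arm or the gripper's body presses on something with over 40 N, if the wrist force passes 120 N, or if a joint passes its speed limit or range.

ROBOT

A 6-joint arm with a two-finger parallel gripper is mounted at the origin on the work surface. World frame = base frame: x ahead of the robot, y to its left, z up, the work surface at z = 0. Lengths are in mm, angles in rad, forces in N, time in s.
With the tool pointing down it reaches from about 375 to 900 mm from the base axis. Payload 3.1 kg.
Tool frame: the origin (TCP) lies at the very end of the fingers, on their centre line; the grasp point (between the pads) lies 19 mm behind it (manip.pinch_z is the z of the grasp point in the tool frame, in mm); z points along the fingers, y is the line along which they close (so a half turn about z gives the same grasp; the last joint's range is limited). The gripper opens to 87 mm and grips with 3 to 60 N. Pads are 19 mm wide; open, the fingers measure 117 mm over their backs; the gripper's body (75 mm by 190 mm) begins 51 mm behind the grasp point.
Start: joints at [1.097, 0.527, 1.433, -0, 1.181, -0.178], TCP at [182.15, 597.845, 222.548] pointing down, gripper open.
Joint ranges: [-3.08, 3.08], [-0.75, 2.2], [0.22, 2.44], [-1.43, 4.57], [0, 2.65], [-2.85, 2.85]. Speed limits (rad/s): [2.79, 2.79, 3.14, 3.14, 3.14, 3.14].

INTERFACE

Orientations are given as [roll, pitch, yaw] about the fixed x, y, z axes, in that order (R = Rz(yaw) Ry(pitch) Rx(roll)).
In Python, from bench import manip gives the robot as it stands.
- The arm moves only by the tool nudge_tcp, called after "Emit:" by a JSON object that holds its "name" and its "arguments". Schema: {"type":"object","properties":{"rows":{"type":"array","items":{"type":"number"},"minItems":7,"maxItems":84},"only":{"type":"string"},"quiet":{"type":"boolean"},"lines":{"type":"string"}},"required":["rows"],"additionalProperties":false}. rows is one flat list of numbers that holds 1 to 12 rows one after another, with no inner brackets; each row has 7 numbers: a rotation vector rx, ry, rz in rad, then dx, dy, dz in mm, then the finger opening in mm; each row is the pose to reach, as a shift and turn from the pose commanded when the call began, along the tool's axes at that moment; what a row does not reach only later rows make up. A row lasts 1/8 s, in which the tool goes at most 62.5 mm and 0.188 rad, less where a joint would pass 70% of its speed; a pose out of reach is approached as far as the arm can. The fingers move at their own pace and stop on an object; the grip force is fixed at half the most. Time passes only in rows, so rows that do not move let the fingers close. The tool returns the time, the measured TCP pose, the force, the opening and the grip force at its end. only (a regular expression) keeps the lines of the reply that match it, lines (a string "A,B") keeps lines A to B, and quiet returns only ok. Input that does not fit is refused with a message, and nothing moves.
- manip.get_obs(): the state, without advancing time (a new reading comes with each control period).
- manip.snapshot(name): name is "scene" or "top" or "wrist"; returns a dict with "pixels" (480x640x3 uint8, blue, green, red), "camera_matrix" (3x3 intrinsics, pixels), "view" (4x4, takes a point from world to camera coordinates); the wrist camera has in their place "mount" (4x4, takes a point from camera to tool coordinates, whose origin is the TCP and whose axes are the flange's). Camera axes: x right, y down, z forward; pixel columns grow to the right and rows downward; lengths in mm; the calibration is good to about 2 mm. A picture is of the moment at which its call begins: read the wrist's pose just before it. There is no depth.
- manip.close_job(): hands the job in; it is judged then, once.
The state is a dict: "time_s": time; "q": joint angles; "dq": joint speeds; "joint_torque": joint torques, N m; "ee_pos": TCP position; "orientation": TCP orientation; "wrist_force": force on the tool from outside, world axes, zero at the start; "ft_torque": the same for the moment, N m; "grip_width": finger opening in mm; "gripper_force": force on a finger pad.
Only numpy, scipy, OpenCV 4.12 (cv2) and the standard library are available. Lean on these libraries where they do the work, as an engineer would, in place of code of your own. Each camera call takes 0.05 s, during which the arm holds its last target. There are 200 camera calls.

## Working session

There is one attempt and no reset: what is moved stays moved. The work goes in short steps, Python scripts to look and compute and a tool call to move; the robot and the scene stay as the last step left them, time stands still between calls to the robot, and variables do not carry over. Pictures are saved under pics/ and viewed, at most 14 in all, crops included, and the job is handed in when it is done.

```bash
ls; mkdir -p pics; python3 - <<'E'
from bench import manip
import cv2,numpy as np
for n in("scene","top"):
    s=manip.snapshot(n);cv2.imwrite(f"pics/{n}0.png",s["pixels"]);print(n,s["camera_matrix"],s["view"])
o=manip.get_obs();print(o)
s=manip.snapshot("wrist");print(s["mount"],s["camera_matrix"]);cv2.imwrite("pics/wrist0.png",s["pixels"])
E
```

```text
bench.py
pics
scene [[605.04017878   0.         320.28371058]
 [  0.         605.04017878 249.37040814]
 [  0.           0.           1.        ]] [[ 4.24056591e-01  9.05635688e-01  8.52926052e-05 -2.40705194e+02]
 [ 7.81844886e-01 -3.66045015e-01 -5.04707461e-01 -4.02079438e+02]
 [-4.57049868e-01  2.14091211e-01 -8.63290433e-01  1.64429921e+03]
 [ 0.00000000e+00  0.00000000e+00  0.00000000e+00  1.00000000e+00]]
top [[601.03311151   0.         324.17572804]
 [  0.         601.03311151 236.99874425]
 [  0.           0.           1.        ]] [[-1.38898242e-03 -9.99930346e-01 -1.17206323e-02  1.28411382e+01]
 [-9.83621242e-01  3.47869908e-03 -1.80214182e-01  5.53304036e+02]
 [ 1.80242402e-01  1.12783486e-02 -9.83557561e-01  1.66300748e+03]
 [ 0.00000000e+00  0.00000000e+00  0.00000000e+00  1.00000000e+00]]
{'time_s': 0.1, 'q': array([ 1.09650578e+00,  5.28369586e-01,  1.43380884e+00, -3.90033331e-05,
        1.18138737e+00, -1.78493155e-01]), 'dq': array([-0.00059045, -0.00230238, -0.0028198 ,  0.00015923,  0.0014171
[... 169 characters left out ...]
array([181.85364725, 597.25122773, 221.66068064]), 'orientation': array([-3.13964446e+00, -3.14843808e-04,  2.84580980e+00]), 'wrist_force': array([-0.54024009, -0.31479501, -0.15058512]), 'ft_torque': array([-0.01875232, -0.0102645 ,  0.00376979]), 'gripper_force': 0.0, 'grip_width': 87.15063496993781}
[[-7.77622157e-04 -9.70143338e-01 -2.42531026e-01  6.68053483e+01]
 [ 9.99999673e-01 -8.07869549e-04  2.52642224e-05 -4.75157852e-01]
 [-2.20443347e-04 -2.42530927e-01  9.70143650e-01 -1.63381236e+02]
 [ 0.00000000e+00  0.00000000e+00  0.00000000e+00  1.00000000e+00]] [[392.40715892   0.         323.77686777]
 [  0.         392.40715892 244.45177336]
 [  0.           0.           1.        ]]
```
View pics/scene0.png

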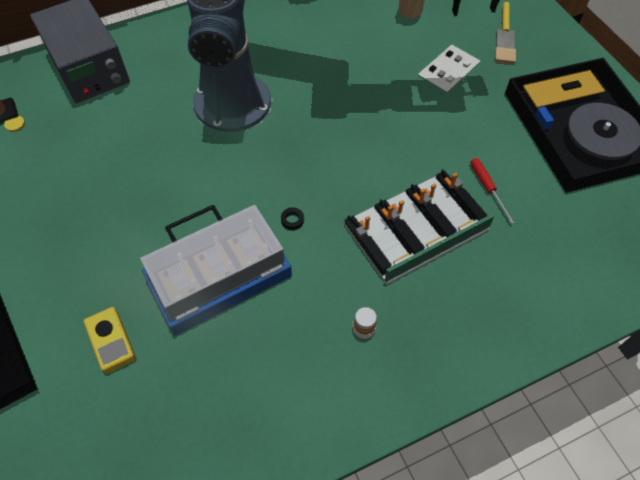

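View pics/top0.png

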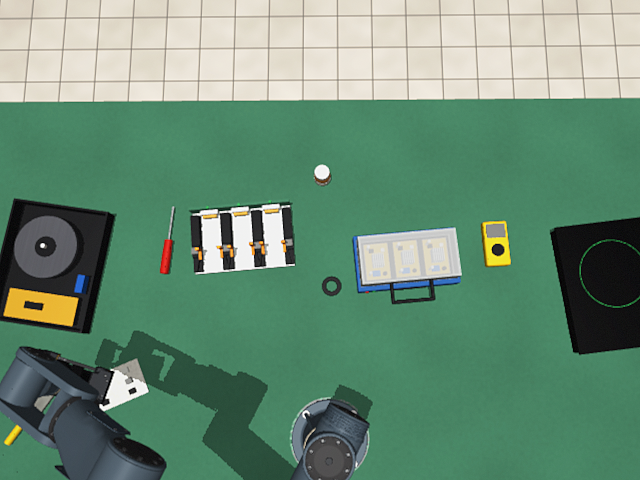

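The scene and top views show the tester at y≈-200 (top px 355-462, 228-300, handle at the near side ~(413,298)) and the rack at y≈+200 (px 190-295, 203-275). The tape is at (332,286), the jar at (322,175). I'll zoom in for corners.

```bash
python3 - <<'E'
import cv2,numpy as np
t=cv2.imread("pics/top0.png")
a=cv2.resize(t[195:285,180:310],(780,540),interpolation=cv2.INTER_CUBIC)
b=cv2.resize(t[215:310,345:475],(780,570),interpolation=cv2.INTER_CUBIC)
cv2.imwrite("pics/a.png",a);cv2.imwrite("pics/b.png",b)
E
cat > h.py <<'E'
import numpy as np,cv2
from bench import manip
from scipy.spatial.transform import Rotation as R
def cam(s,o=None):
    K=s["camera_matrix"]
    if "view" in s: V=s["view"]
    else:
        T=np.eye(4);T[:3,:3]=R.from_euler("xyz",o["orientation"]).as_matrix();T[:3,3]=o["ee_pos"]
        V=np.linalg.inv(T@s["mount"])
    return K,V
def ray(K,V,px,z):
    px=np.atleast_2d(px).astype(float)
    d=np.c_[(px-K[:2,2])/K[0,0],np.ones(len(px))]@V[:3,:3]
    c=-V[:3,:3].T@V[:3,3]
    return c+d*((z-c[2])/d[:,2])[:,None]
def proj(K,V,P):
    P=np.atleast_2d(P);c=P@V[:3,:3].T+V[:3,3]
    return c[:,:2]/c[:,2:]*K[0,0]+K[:2,2]
def frame(xy,yaw):
    c,s=np.cos(yaw),np.sin(yaw)
    return lambda p:np.array([xy[0]+c*p[0]-s*p[1],xy[1]+s*p[0]+c*p[1],p[2]])
E
```

View pics/a.png

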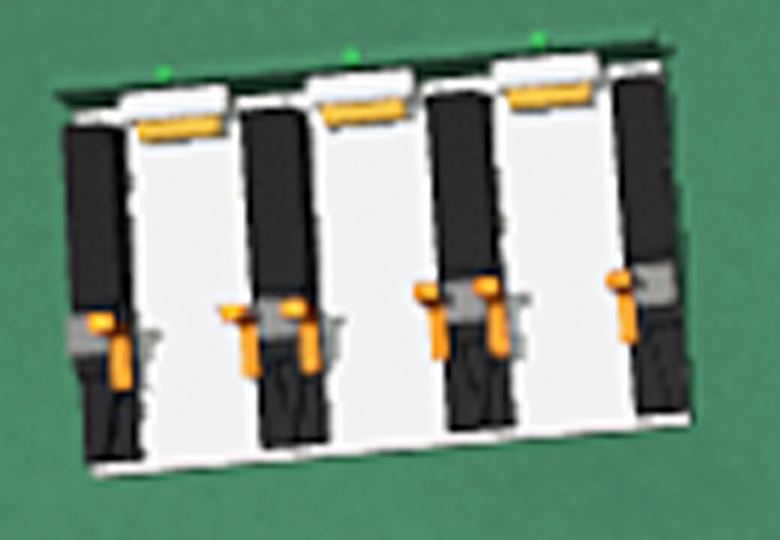

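View pics/b.png

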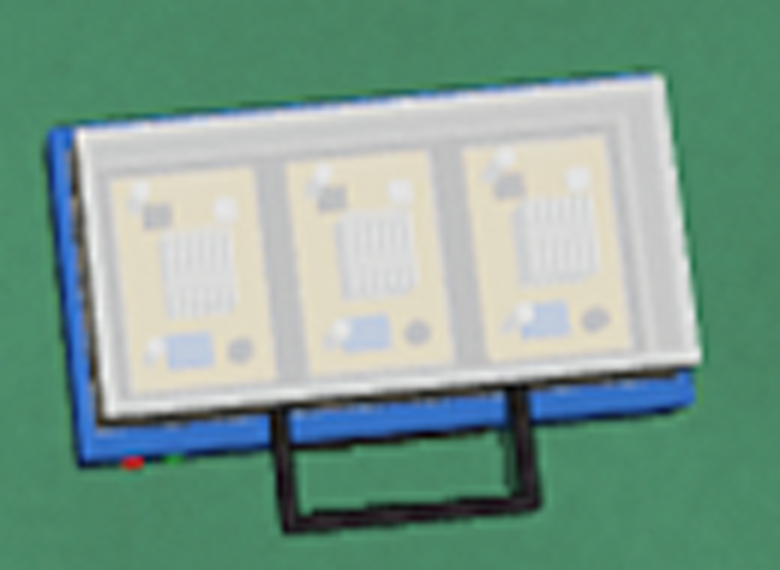

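All three boards are present in the tester; handle bar at crop (287,525)-(540,503). The rack is empty with all six levers up. Coarse poses now.

```bash
python3 - <<'E'
from h import *
s=manip.snapshot("top");K,V=cam(s)
f=lambda p,o:(np.array(p)+.5)/6-.5+np.array(o)
lid=ray(K,V,f([(78,130),(660,75),(700,362),(107,418)],(345,215)),112);print("lid",lid.round(1))
for i,j in((0,1),(1,2),(3,2),(0,3)):
    d=lid[j]-lid[i];print(np.linalg.norm(d),np.degrees(np.arctan2(d[1],d[0])))
print("handle",ray(K,V,f([(287,525),(540,503)],(345,215)),92).round(1))
# rack: front base corners, lever pivots tops z=88
r=ray(K,V,f([(90,475),(690,425)],(180,195)),8);print(r,np.linalg.norm(r[1]-r[0]))
# handle-arm tops at z 88 : lever1L..3R
l=ray(K,V,f([(98,318),(233,313),(292,305),(426,290),(486,286),(619,278)],(180,195)),88);print(l.round(1))
y=np.array([120.5,59.5,30.5,-30.5,-59.5,-120.5])
src=np.c_[np.full(6,17.),y]
A=l[:,:2].mean(0);B=src.mean(0);H=(src-B).T@(l[:,:2]-A);th=np.arctan2(H[0,1]-H[1,0],H[0,0]+H[1,1])
c,s_=np.cos(th),np.sin(th);t=A-np.array([[c,-s_],[s_,c]])@B
print("rack",t,th);F=frame(t,th)
print(np.array([F((*p,88)) for p in src]).round(1)-l.round(1),F((-45,145,8)),F((-45,-145,8)))
E
```

```text
lid [[ 543.8  -80.9  112. ]
 [ 568.5 -347.6  112. ]
 [ 436.3 -360.3  112. ]
 [ 411.7  -92.5  112. ]]
267.7869044449265 -84.7153106940155
132.72908358548682 -174.52197071353467
268.88749237690865 -84.74382793912494
132.59610360242257 -174.9973363004089
handle [[ 364.9 -174.5   92. ]
 [ 374.6 -289.4   92. ]]
[[454.1701502  387.61117752   8.        ]
 [477.64532857  97.87614055   8.        ]] 290.68449503067836
[[517.7 368.3  88. ]
 [519.9 305.6  88. ]
 [523.5 278.3  88. ]
 [530.4 216.1  88. ]
 [532.2 188.3  88. ]
 [535.7 126.5  88. ]]
rack [509.63484163 245.78810471] 0.08169532149235756
[[-1.  -1.   0. ]
 [ 1.8  0.9  0. ]
 [ 0.6 -0.7  0. ]
 [-1.3  0.7  0. ]
 [-0.8 -0.4  0. ]
 [ 0.7  0.6  0. ]] [452.95227669 386.63229817   8.        ] [476.61757521  97.59950826   8.        ]
```

```bash
cat >> h.py <<'E'
FR={"T":((490.1,-220.3),.092),"R":((509.6,245.8),.082)}
def want(f,x,y,z,turn=0.):
    xy,yaw=FR[f];return frame(xy,yaw)((x,y,z)),R.from_euler("xyz",[np.pi,0,yaw+np.pi/2+turn])
def rel(f,x,y,z,turn=0.):
    o=manip.get_obs();p,r=want(f,x,y,z,turn);c=R.from_euler("xyz",o["orientation"])
    return np.r_[(c.inv()*r).as_rotvec(),c.inv().apply(p-o["ee_pos"])]
def here(f):
    o=manip.get_obs();xy,yaw=FR[f];d=o["ee_pos"][:2]-xy;c,s=np.cos(yaw),np.sin(yaw)
    return np.r_[c*d[0]+s*d[1],-s*d[0]+c*d[1],o["ee_pos"][2]]
if __name__=="__main__":
    import sys
    for a in sys.argv[2:]:
        print(a,rel(sys.argv[1],*map(float,a.split(","))).round(3).tolist())
    print("at",here(sys.argv[1]).round(1))
E
python3 h.py T 0,350,300 -121,0,180
```

```text
0,350,300 [-0.001, 0.001, 1.183, -400.783, -368.511, -77.685]
-121,0,180 [-0.001, 0.001, 1.183, -421.143, -738.113, 42.817]
at [-231.7  842.6  221.9]
```

Emit:
{"name": "nudge_tcp", "arguments": {"rows": [0,0,1.183,-400,-368,-78,40,0,0,1.183,-400,-368,-78,40,0,0,1.183,-400,-368,-78,40,0,0,1.183,-400,-368,-78,40,0,0,1.183,-400,-368,-78,40,0,0,1.183,-400,-368,-78,40,0,0,1.183,-400,-368,-78,40,0,0,1.183,-400,-368,-78,40,0,0,1.183,-400,-368,-78,40]}}

```text
time_s: 1.32
ee_pos: [458.6, 127.0, 301.0]
orientation: [3.141, 0.0, 1.661]
wrist_force: [0.8, 1.7, -0.5]
grip_width: 40.1
gripper_force: 0.0
```

```bash
python3 h.py T -121,0,180
```

```text
-121,0,180 [0.001, 0.0, -0.002, -348.879, -121.11, 120.957]
at [  0.5 348.7 301. ]
```

Emit:
{"name": "nudge_tcp", "arguments": {"rows": [0,0,0,-349,-121,121,40,0,0,0,-349,-121,121,40,0,0,0,-349,-121,121,40,0,0,0,-349,-121,121,40,0,0,0,-349,-121,121,40,0,0,0,-349,-121,121,40,0,0,0,-349,-121,121,40,0,0,0,-349,-121,121,40]}}

```text
time_s: 2.33
ee_pos: [368.7, -229.6, 179.2]
orientation: [-3.141, -0.001, 1.661]
wrist_force: [0.2, 0.1, -0.1]
grip_width: 39.9
gripper_force: 0.0
```

```bash
python3 - <<'E'
from h import *
o=manip.get_obs();s=manip.snapshot("wrist");cv2.imwrite("pics/w1.png",s["pixels"])
K,V=cam(s,o);F=frame(*FR["T"])
print(proj(K,V,[F((-121,y,92)) for y in(-55,0,55)]).round(),here("T"))
E
```

```text
[[327. 328.]
 [327. 252.]
 [326. 167.]] [-121.46246399    2.90436459  179.54400117]
```

View pics/w1.png

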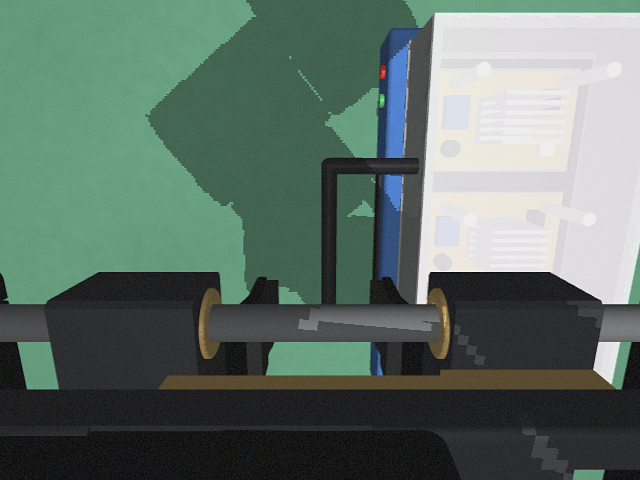

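The bar is at column 329 (predicted 327), centred between the fingers. Going down to grip it.

Emit:
{"name": "nudge_tcp", "arguments": {"rows": [0,0,0,-3,1,50,40,0,0,0,-3,1,90,40,0,0,0,-3,1,106,40,0,0,0,-3,1,106,40,0,0,0,-3,1,106,0,0,0,0,-3,1,106,0,0,0,0,-3,1,106,0,0,0,0,-3,1,106,0]}}

```text
time_s: 3.38
ee_pos: [372.0, -232.6, 74.1]
orientation: [3.138, 0.001, 1.66]
wrist_force: [5.0, 2.5, 2.0]
grip_width: 8.9
gripper_force: 30.0
```

```bash
python3 h.py T
```

```text
at [-118.7   -1.4   74.1]
```

Emit:
{"name": "nudge_tcp", "arguments": {"rows": [0,0,0,0,3,-14,0,0,0,0,0,8,-28,0,0,0,0,0,14,-41,0,0,0,0,0,20,-54,0,0,0,0,0,28,-66,0,0,0,0,0,36,-77,0,0,0,0,0,45,-88,0,0,0,0,0,55,-99,0,0,0,0,0,66,-108,0,0,0,0,0,78,-117,0,0,0,0,0,90,-125,0,0,0,0,0,102,-131,0]}}

```text
time_s: 4.88
ee_pos: [469.7, -223.8, 206.1]
orientation: [-3.136, 0.002, 1.664]
wrist_force: [-8.4, -2.0, 10.9]
grip_width: 9.1
gripper_force: 30.0
```

```bash
python3 h.py T
```

```text
at [-20.6  -1.6 206.1]
```

Emit:
{"name": "nudge_tcp", "arguments": {"rows": [0,0,0,0,13,-6,0,0,0,0,0,27,-11,0,0,0,0,0,41,-15,0,0,0,0,0,55,-18,0,0,0,0,0,69,-19,0,0,0,0,0,83,-20,0,0,0,0,0,97,-20,0,0,0,0,0,112,-18,0,0,0,0,0,126,-15,0,0,0,0,0,140,-12,0,0,0,0,0,140,-12,0]}}

```text
time_s: 6.25
ee_pos: [613.6, -210.9, 216.2]
orientation: [3.139, 0.002, 1.663]
wrist_force: [1.6, -4.4, 3.8]
grip_width: 9.1
gripper_force: 30.0
```

```bash
python3 h.py T
```

```text
at [123.9  -2.  216.2]
```

Emit:
{"name": "nudge_tcp", "arguments": {"rows": [0,0,0,0,0,0,26,0,0,0,0,0,0,26,0,0,0,0,0,-30,26,0,0,0,0,0,-60,26,0,0,0,0,-60,-110,60,0,0,0,0,-120,-110,60,0,0,0,0,-124,-110,60,0,0,0,0,-124,-110,60]}}

```text
time_s: 7.25
ee_pos: [487.2, -220.8, 326.3]
orientation: [-3.141, -0.002, 1.662]
wrist_force: [0.7, -0.1, 0.2]
grip_width: 56.6
gripper_force: 0.0
```

```bash
python3 h.py T; python3 - <<'E'
from h import *
s=manip.snapshot("scene");K,V=cam(s)
cv2.imwrite("pics/s2.png",cv2.resize(s["pixels"][60:330,60:360],(666,600),interpolation=cv2.INTER_CUBIC))
F=frame(*FR["T"])
o=manip.get_obs();s=manip.snapshot("wrist");cv2.imwrite("pics/w2.png",s["pixels"])
E
```

```text
at [-2.900e+00 -2.000e-01  3.263e+02]
```

View pics/s2.png

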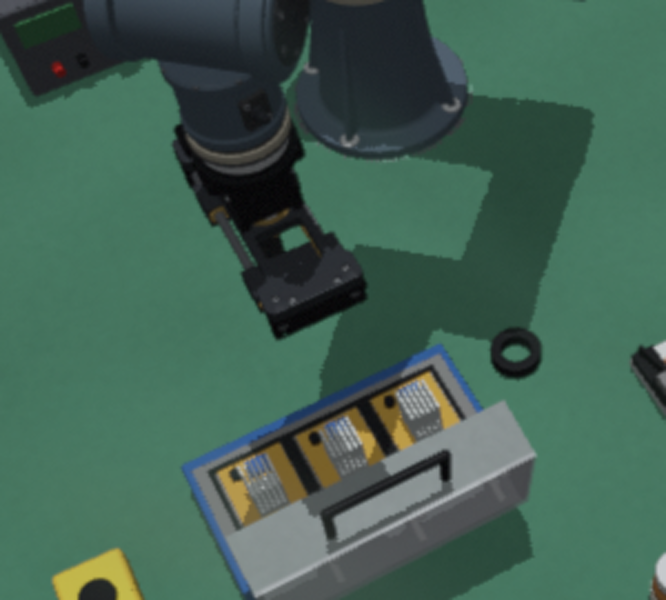

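View pics/w2.png

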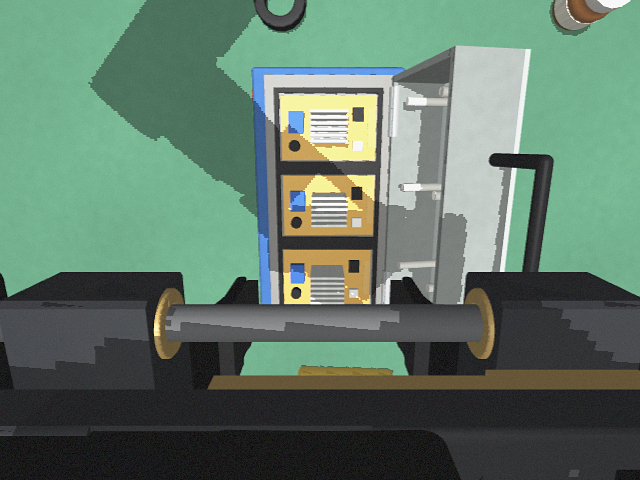

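The lid rests open at its stop; the three boards lie in their nests (heat sinks at wrist px (328,127), (330,210), (328,290)), and the lid pins lean out over the nests. The 190 mm wide gripper body would foul the leaning lid if pinching along x, so I'll lift by the sink across y, start the board in the guides, then push it home from behind the sink.

Emit:
{"name": "nudge_tcp", "arguments": {"rows": [0,0,-1.571,84,0,60,56,0,0,-1.571,84,0,60,56,0,0,-1.571,84,0,60,56,0,0,-1.571,84,0,60,56,0,0,-1.571,84,0,60,56,0,0,-1.571,84,0,60,56,0,0,-1.571,84,0,60,56,0,0,-1.571,84,0,60,56,0,0,-1.571,84,0,60,56,0,0,-1.571,84,0,60,56]}}

```text
time_s: 8.6
ee_pos: [481.3, -137.5, 265.7]
orientation: [3.141, -0.001, -3.049]
wrist_force: [-0.4, -0.3, 0.2]
grip_width: 56.0
gripper_force: 0.0
```

```bash
python3 h.py T 0,84,76,1.5708;python3 - <<'E'
from h import *
o=manip.get_obs();s=manip.snapshot("wrist");cv2.imwrite("pics/w3.png",s["pixels"])
K,V=cam(s,o);F=frame(*FR["T"])
for c in(84,0,-84):print(proj(K,V,[F((x,c+y,99)) for x,y in((-18,15),(-18,-15),(18,15),(18,-15))]).round().tolist())
E
```

```text
0,84,76,1.5708 [0.001, -0.001, 0.0, -1.282, 0.521, 189.745]
at [ -1.2  83.3 265.7]
[[342.0, 207.0], [307.0, 207.0], [342.0, 248.0], [307.0, 249.0]]
[[243.0, 207.0], [208.0, 207.0], [245.0, 249.0], [211.0, 249.0]]
[[144.0, 207.0], [108.0, 208.0], [148.0, 249.0], [114.0, 249.0]]
```

View pics/w3.png

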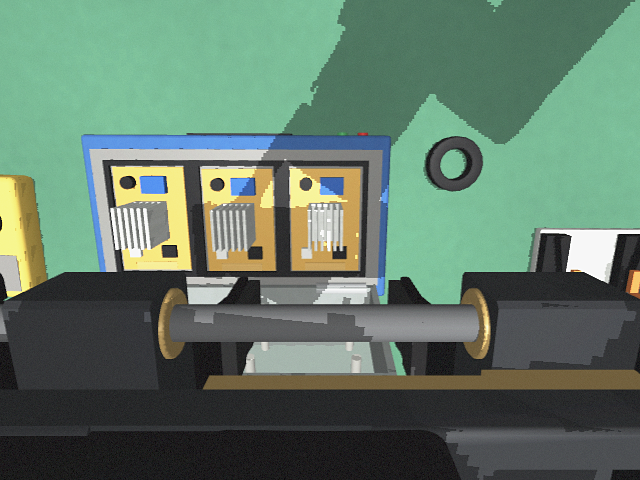

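All three sinks match the prediction within about 2 px (sink 1 at cols 308-343, rows 204-248). Grasping board 1.

Emit:
{"name": "nudge_tcp", "arguments": {"rows": [0,0,0,-1,1,60,50,0,0,0,-1,1,120,50,0,0,0,-1,1,160,50,0,0,0,-1,1,180,50,0,0,0,-1,1,190,50,0,0,0,-1,1,190,50,0,0,0,-1,1,190,20,0,0,0,-1,1,190,0,0,0,0,-1,1,190,0,0,0,0,-1,1,190,0]}}

```text
time_s: 9.9
ee_pos: [481.4, -136.8, 77.3]
orientation: [-3.141, 0.001, -3.05]
wrist_force: [-0.6, 1.3, 6.0]
grip_width: 29.9
gripper_force: 30.0
```

Emit:
{"name": "nudge_tcp", "arguments": {"rows": [0,0,0,0,0,-5,0,0,0,0,0,0,-15,0,0,0,0,0,0,-30,0,0,0,0,10,0,-50,0,0,0,0,20,0,-70,0,0,0,0,20,0,-70,0]}}

```text
time_s: 10.65
ee_pos: [461.6, -139.0, 148.4]
orientation: [-3.14, 0.003, -3.05]
wrist_force: [1.0, 0.3, -2.7]
grip_width: 29.5
gripper_force: 30.0
```

```bash
python3 h.py R -108,90,140,1.5708 -108,90,54,1.5708
```

```text
-108,90,140,1.5708 [-0.002, 0.003, 0.01, 24.052, 469.835, 7.326]
-108,90,54,1.5708 [-0.002, 0.003, 0.01, 24.301, 470.011, 93.325]
at [ -79.4 -379.6  148.4]
```

Emit:
{"name": "nudge_tcp", "arguments": {"rows": [0,0,0.01,5,30,0,0,0,0,0.01,10,80,0,0,0,0,0.01,15,130,0,0,0,0,0.01,20,180,0,0,0,0,0.01,24,230,0,0,0,0,0.01,24,280,0,0,0,0,0.01,24,330,0,0,0,0,0.01,24,380,0,0,0,0,0.01,24,430,0,0,0,0,0.01,24,460,5,0,0,0,0.01,24,470,8,0,0,0,0.01,24,470,8,0]}}

```text
time_s: 12.15
ee_pos: [393.5, 327.2, 137.9]
orientation: [-3.141, -0.001, -3.058]
wrist_force: [-0.0, -0.7, -2.6]
grip_width: 29.8
gripper_force: 30.0
```

```bash
python3 h.py R -108,90,54,1.5708
python3 - <<'E'
from h import *
o=manip.get_obs();s=manip.snapshot("wrist")
K,V=cam(s,o);F=frame(*FR["R"])
im=s["pixels"]
c=o["ee_pos"]+[0,0,19]; z0=c[2]-45
Fb=frame(c[:2],FR["R"][1])
print(proj(K,V,[Fb((-50,33,z0)),Fb((-50,-33,z0)),Fb((50,33,z0))]).round())
s2=manip.snapshot("scene")["pixels"][100:300,320:520]
a=cv2.resize(s2,(400,400));b=np.vstack([cv2.resize(im,(400,300)),np.zeros((100,400,3),np.uint8)])
cv2.imwrite("pics/c4.png",np.hstack([a,b]))
E
```

```text
-108,90,54,1.5708 [-0.001, -0.001, 0.001, -1.124, -0.515, 83.876]
at [-109.    90.6  137.9]
[[393. 183.]
 [255. 183.]
 [385. 369.]]
```

View pics/c4.png

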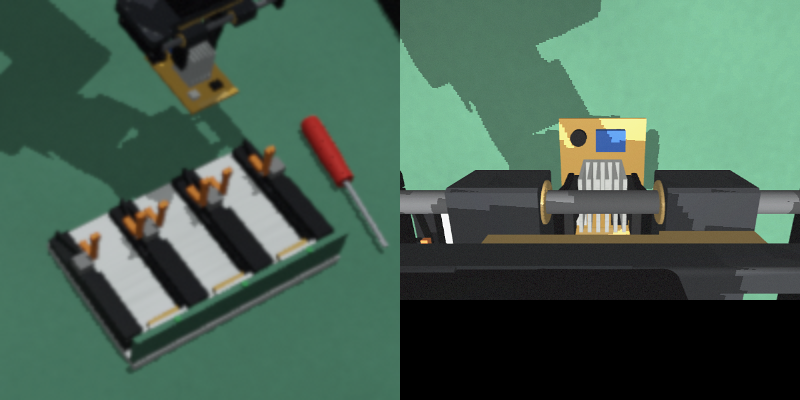

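Held level: rear edge at wrist row ~190, cols 253-394, as predicted. Going down and into the guides.

Emit:
{"name": "nudge_tcp", "arguments": {"rows": [0,0,0,0,-0.5,30,0,0,0,0,0,-0.5,60,0,0,0,0,0,-0.5,78,0,0,0,0,0,-0.5,84,0,0,0,0,0,-0.5,84,0,0,0,0,0,-0.5,84,0,0,0,0,-15,-0.5,84,0,0,0,0,-30,-0.5,84,0,0,0,0,-40,-0.5,84,0,0,0,0,-50,-0.5,84,0,0,0,0,-60,-0.5,84,0,0,0,0,-60,-0.5,84,0]}}

```text
time_s: 13.75
ee_pos: [454.9, 331.8, 54.6]
orientation: [3.141, 0.001, -3.06]
wrist_force: [-0.4, -0.6, -2.1]
grip_width: 29.3
gripper_force: 30.0
```

```bash
python3 h.py R -4,90,53,1.5708
```

```text
-4,90,53,1.5708 [0.0, 0.001, -0.0, -43.459, -0.197, 1.597]
at [-47.5  90.2  54.6]
```

Emit:
{"name": "nudge_tcp", "arguments": {"rows": [0,0,0,-8,0,0,0,0,0,0,-16,0,0,0,0,0,0,-24,0,0,0,0,0,0,-32,0,0,0,0,0,0,-39,0,0,0,0,0,0,-44,0,0,0,0,0,0,-44,0,0,0]}}

```text
time_s: 14.62
ee_pos: [498.1, 335.3, 54.5]
orientation: [3.141, 0.0, -3.06]
wrist_force: [0.3, -0.6, -2.8]
grip_width: 29.9
gripper_force: 30.0
```

```bash
python3 h.py R -4,90,53,1.5708
```

```text
-4,90,53,1.5708 [0.0, 0.0, -0.0, -0.143, -0.111, 1.543]
at [-4.1 90.1 54.5]
```

Emit:
{"name": "nudge_tcp", "arguments": {"rows": [0,0,0,0,0,1,38,0,0,0,0,0,1,38,0,0,0,0,0,-30,38,0,0,0,0,0,-60,38,0,0,0,20,0,-60,0,0,0,0,38,0,-60,0,0,0,0,38,0,-60,0,0,0,0,38,0,-20,0,0,0,0,38,0,5,0,0,0,0,38,0,12,0,0,0,0,38,0,12,0]}}

```text
time_s: 16.0
ee_pos: [460.5, 332.3, 42.5]
orientation: [3.142, 0.0, -3.06]
wrist_force: [-0.1, -0.5, 1.0]
grip_width: 0.1
gripper_force: 0.0
```

```bash
python3 h.py R 30,90,42,1.5708
```

```text
30,90,42,1.5708 [0.0, 0.0, 0.0, -71.901, -0.213, 0.512]
at [-41.9  90.2  42.5]
```

Emit:
{"name": "nudge_tcp", "arguments": {"rows": [0,0,0,-8,0,0,0,0,0,0,-16,0,0,0,0,0,0,-24,0,0,0,0,0,0,-32,0,0,0,0,0,0,-40,0,0,0,0,0,0,-48,0,0,0,0,0,0,-56,0,0,0,0,0,0,-64,0,0,0,0,0,0,-70,0,0,0,0,0,0,-70,0,0,0]}}

```text
time_s: 17.25
ee_pos: [531.6, 338.2, 42.5]
orientation: [3.141, 0.004, -3.06]
wrist_force: [0.2, 0.6, 0.3]
grip_width: 0.4
gripper_force: 0.0
```

```bash
python3 h.py R 37,90,42,1.5708
```

```text
37,90,42,1.5708 [0.001, 0.004, 0.0, -7.541, -0.247, 0.523]
at [29.5 90.2 42.5]
```

Emit:
{"name": "nudge_tcp", "arguments": {"rows": [0,0,0,-2,0,0,0,0,0,0,-4,0,0,0,0,0,0,-5,0,0,0,0,0,0,-5,0,0,0]}}

```text
time_s: 17.75
ee_pos: [534.6, 338.3, 42.5]
orientation: [-3.142, 0.0, -3.059]
wrist_force: [-2.5, 0.3, 1.9]
grip_width: 0.4
gripper_force: 1.2
```

```bash
python3 h.py R 42,90,42,1.5708
```

```text
42,90,42,1.5708 [-0.0, 0.0, 0.0, -9.507, -0.106, 0.479]
at [32.5 90.1 42.5]
```

Emit:
{"name": "nudge_tcp", "arguments": {"rows": [0,0,0,-1,0,0,0,0,0,0,-2,0,0,0,0,0,0,-3,0,0,0,0,0,0,-3,0,0,0]}}

```text
time_s: 18.25
ee_pos: [538.0, 338.6, 42.5]
orientation: [3.142, 0.001, -3.059]
wrist_force: [-2.1, 0.7, -0.1]
grip_width: 0.3
gripper_force: 0.8
```

```bash
python3 h.py R; python3 - <<'E'
from h import *
o=manip.get_obs();s=manip.snapshot("wrist");im=s["pixels"]
K,V=cam(s,o);F=frame(*FR["R"])
print(proj(K,V,[F((x,90+y,29)) for x in(13,20) for y in(33,-33)]).round().tolist())
cv2.imwrite("pics/c5.png",im)
E
```

```text
at [35.9 90.1 42.5]
[[395.0, 244.0], [253.0, 244.0], [394.0, 258.0], [253.0, 259.0]]
```

View pics/c5.png

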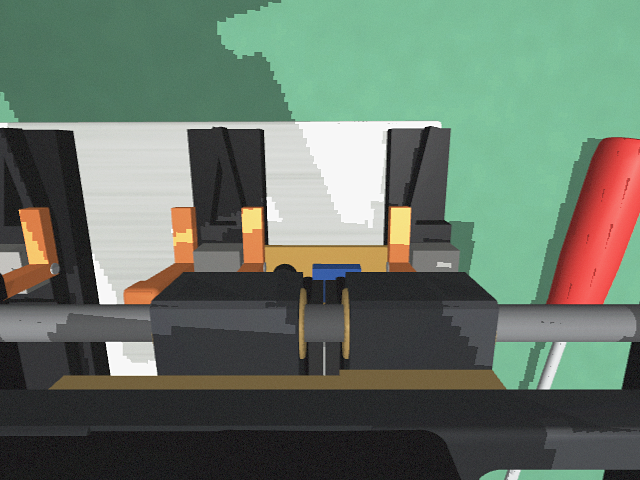

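The board's rear edge is at row 245, i.e. rack x≈13: it stands at the contact strip. Now both levers at once with the fingers spread to ±23..38 mm.

Emit:
{"name": "nudge_tcp", "arguments": {"rows": [0,0,0,5,0,0,0,0,0,0,5,0,-50,0,0,0,0,5,0,-60,46,0,0,0,-6,0,-60,46,0,0,0,-6,0,-60,46,0,0,0,-6,0,-60,46,0,0,0,-6,0,-40,46,0,0,0,-6,0,-31,46,0,0,0,-6,0,-31,46]}}

```text
time_s: 19.42
ee_pos: [542.5, 338.6, 72.2]
orientation: [-3.141, -0.003, -3.059]
wrist_force: [-0.3, -0.3, -0.3]
grip_width: 45.7
gripper_force: 0.0
```

```bash
python3 h.py R 42,90,73,1.5708
```

```text
42,90,73,1.5708 [-0.001, -0.003, 0.0, -1.643, 0.166, -0.854]
at [40.4 89.8 72.2]
```

Emit:
{"name": "nudge_tcp", "arguments": {"rows": [0,0,0,6,0,0,46,0,0,0,12,0,0,46,0,0,0,18,0,0,46,0,0,0,24,0,0,46,0,0,0,30,0,0,46,0,0,0,36,0,0,46,0,0,0,42,0,0,46,0,0,0,42,0,0,46]}}

```text
time_s: 20.42
ee_pos: [503.5, 336.4, 75.0]
orientation: [3.14, 0.005, -3.059]
wrist_force: [4.1, 0.3, 0.8]
grip_width: 46.0
gripper_force: 1.7
```

```bash
python3 h.py R 0,90,73,1.5708
```

```text
0,90,73,1.5708 [0.002, 0.005, 0.0, 1.346, -0.808, 2.017]
at [ 1.3 90.8 75. ]
```

Emit:
{"name": "nudge_tcp", "arguments": {"rows": [0,0,0,3,0,5,46,0,0,0,6,0,10,46,0,0,0,9,0,15,46,0,0,0,9,0,18,46,0,0,0,9,0,21,46,0,0,0,9,0,24,46,0,0,0,9,0,26,46,0,0,0,9,0,28,46,0,0,0,9,0,28,46,0,0,0,9,0,28,46]}}

```text
time_s: 21.68
ee_pos: [490.9, 335.3, 47.8]
orientation: [3.141, -0.002, -3.059]
wrist_force: [-4.0, 0.5, 20.6]
grip_width: 45.9
gripper_force: 10.0
```

```bash
python3 h.py R
```

```text
at [-11.3  90.7  47.8]
```

```bash
cat >> h.py <<'E'
def orange(bay):
    o=manip.get_obs();s=manip.snapshot("wrist");K,V=cam(s,o);im=s["pixels"].astype(int)
    m=(im[...,2]>150)&(im[...,1]>60)&(im[...,1]<im[...,2]*.72)&(im[...,0]<im[...,1]*.6)
    v,u=np.nonzero(m);P=ray(K,V,np.c_[u,v],47);xy,yaw=FR["R"];d=P[:,:2]-xy;c,s_=np.cos(yaw),np.sin(yaw)
    x=c*d[:,0]+s_*d[:,1];y=-s_*d[:,0]+c*d[:,1]
    for n,y0 in(("L",30.5),("R",-30.5)):
        k=abs(y-(90,0,-90)[bay-1]-y0)<9
        print(bay,n,k.sum(),np.percentile(x[k],[2,98]).round(1) if k.any() else "",np.percentile(y[k],[2,98]).round(1) if k.any() else "")
E
```

Emit:
{"name": "nudge_tcp", "arguments": {"rows": [0,0,0,0,0,-20,46,0,0,0,0,0,-60,46,0,0,0,30,0,-110,46,0,0,0,50,0,-110,46,0,0,0,50,0,-110,46]}}

```text
time_s: 22.3
ee_pos: [439.1, 329.8, 154.8]
orientation: [-3.14, -0.006, -3.058]
wrist_force: [0.5, -0.4, -0.9]
grip_width: 45.7
gripper_force: 0.0
```

```bash
python3 - <<'E'
from h import *
orange(1)
o=manip.get_obs();s=manip.snapshot("wrist");K,V=cam(s,o)
c=s["pixels"][100:300,150:500]
cv2.imwrite("pics/c6.png",cv2.resize(c,(700,400)))
F=frame(*FR["R"]);print(proj(K,V,[F((x,90+y,29)) for x in(13,20) for y in(33,-33)]).round().tolist())
E
```

```text
1 L 141 [-26.4  21.4] [115.9 126.3]
1 R 142 [-26.3  13.3] [54.7 65.8]
[[366.0, 329.0], [283.0, 329.0], [365.0, 337.0], [284.0, 337.0]]
```

View pics/c6.png

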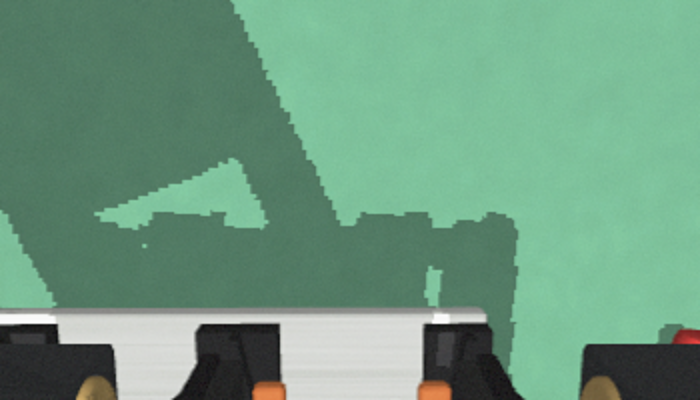

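Both levers' ends read x≈-26 (level is -27), and the 20 N push met the stop. On to the next board.

```bash
cat >> h.py <<'E'
def boards():
    o=manip.get_obs();s=manip.snapshot("wrist");K,V=cam(s,o);hsv=cv2.cvtColor(s["pixels"],cv2.COLOR_BGR2HSV)
    m=cv2.inRange(hsv,(13,110,70),(32,255,255));m[270:]=0
    m=cv2.morphologyEx(m,cv2.MORPH_OPEN,np.ones((3,3)))
    for c in cv2.findContours(m,cv2.RETR_EXTERNAL,cv2.CHAIN_APPROX_NONE)[0]:
        if cv2.contourArea(c)<400:continue
        P=ray(K,V,c[:,0,:],54)[:,:2];xy,yaw=FR["T"];d=P-xy;cc,ss=np.cos(yaw),np.sin(yaw)
        q=np.c_[cc*d[:,0]+ss*d[:,1],-ss*d[:,0]+cc*d[:,1]].astype(np.float32)
        print("board ctr,size,ang",np.round(cv2.minAreaRect(q)[0],1),np.round(cv2.minAreaRect(q)[1],1),round(cv2.minAreaRect(q)[2],1),"bbox",q.min(0).round(1),q.max(0).round(1))
    return s
E
python3 h.py T 0,42,265,1.5708; python3 h.py T 0,0,265,1.5708
```

```text
0,42,265,1.5708 [-0.001, -0.003, -0.009, -1.888, -510.868, -109.979]
at [  2.6 552.7 154.5]
0,0,265,1.5708 [-0.001, -0.003, -0.009, -2.285, -552.866, -109.934]
at [  2.6 552.7 154.5]
```

Emit:
{"name": "nudge_tcp", "arguments": {"rows": [0,0,-0.009,-2,-511,-110,50,0,0,-0.009,-2,-511,-110,50,0,0,-0.009,-2,-511,-110,50,0,0,-0.009,-2,-511,-110,50,0,0,-0.009,-2,-511,-110,50,0,0,-0.009,-2,-511,-110,50,0,0,-0.009,-2,-511,-110,50,0,0,-0.009,-2,-511,-110,50,0,0,-0.009,-2,-511,-110,50,0,0,-0.009,-2,-511,-110,50,0,0,-0.009,-2,-511,-110,50]}}

```text
time_s: 23.78
ee_pos: [485.9, -176.4, 264.4]
orientation: [3.139, -0.002, -3.049]
wrist_force: [-0.3, -0.7, -0.6]
grip_width: 49.5
gripper_force: 0.0
```

```bash
python3 -c "
from h import *
s=boards();cv2.imwrite('pics/w7.png',s['pixels'])"; python3 h.py T 0,0,76,1.5708
```

```text
board ctr,size,ang [ 17.4 -81.8] [66.5 65. ] 89.9 bbox [ -15.1 -115.1] [ 49.9 -48.5]
board ctr,size,ang [   3.7 -229.8] [63.  93.1] 87.8 bbox [ -43.5 -259.7] [  50.7 -197.2]
board ctr,size,ang [1.6 1.3] [65.9 98.9] 89.9 bbox [-47.9 -31.6] [51.1 34.3]
board ctr,size,ang [ -31.6 -103. ] [36.7 23.9] 0.8 bbox [ -49.8 -114.9] [-13.2 -90.9]
0,0,76,1.5708 [0.002, -0.002, 0.001, -0.36, -44.77, 188.493]
at [  0.   44.3 264.6]
```

Both remaining boards are still in place (centres (1.6,1.3) and about (0,-82)). Grasping the middle one.

Emit:
{"name": "nudge_tcp", "arguments": {"rows": [0,0,0,-1,-44,40,50,0,0,0,-1,-44,90,50,0,0,0,-1,-44,140,50,0,0,0,-1,-44,175,50,0,0,0,-1,-44,188,50,0,0,0,-1,-44,188,50,0,0,0,-1,-44,188,20,0,0,0,-1,-44,188,0,0,0,0,-1,-44,188,0,0,0,0,-1,-44,188,0]}}

```text
time_s: 25.08
ee_pos: [492.1, -221.2, 78.7]
orientation: [3.141, 0.001, -3.051]
wrist_force: [-0.5, 4.5, 6.4]
grip_width: 29.7
gripper_force: 30.0
```

```bash
python3 h.py T
```

```text
at [ 1.9 -1.1 78.7]
```

Emit:
{"name": "nudge_tcp", "arguments": {"rows": [0,0,0,0,0,-5,0,0,0,0,0,0,-15,0,0,0,0,0,0,-30,0,0,0,0,10,0,-50,0,0,0,0,20,0,-70,0,0,0,0,20,0,-70,0]}}

```text
time_s: 25.82
ee_pos: [472.6, -225.0, 149.7]
orientation: [-3.138, 0.003, -3.051]
wrist_force: [0.1, 1.0, -3.1]
grip_width: 29.7
gripper_force: 30.0
```

```bash
python3 h.py R -108,0,140,1.5708
```

```text
-108,0,140,1.5708 [-0.003, 0.003, 0.009, 28.53, 466.517, 7.98]
at [ -75.5 -466.2  149.7]
```

Emit:
{"name": "nudge_tcp", "arguments": {"rows": [0,0,0.01,5,30,0,0,0,0,0.01,10,80,0,0,0,0,0.01,20,130,0,0,0,0,0.01,28,180,0,0,0,0,0.01,28,230,0,0,0,0,0.01,28,280,0,0,0,0,0.01,28,330,0,0,0,0,0.01,28,380,0,0,0,0,0.01,28,430,0,0,0,0,0.01,28,460,5,0,0,0,0.01,28,467,8,0,0,0,0.01,28,467,8,0]}}

```text
time_s: 27.32
ee_pos: [401.3, 238.4, 139.1]
orientation: [-3.141, -0.001, -3.059]
wrist_force: [0.1, -0.4, -2.8]
grip_width: 30.0
gripper_force: 30.0
```

```bash
python3 h.py R -108,0,55,1.5708
cat >> h.py <<'E'
def held():
    o=manip.get_obs();s=manip.snapshot("wrist");K,V=cam(s,o);hsv=cv2.cvtColor(s["pixels"],cv2.COLOR_BGR2HSV)
    m=cv2.inRange(hsv,(13,110,70),(32,255,255))[:270];m=cv2.morphologyEx(m,cv2.MORPH_OPEN,np.ones((3,3)))
    c=max(cv2.findContours(m,cv2.RETR_EXTERNAL,cv2.CHAIN_APPROX_NONE)[0],key=cv2.contourArea);print("held bbox",cv2.boundingRect(c))
    z=o["ee_pos"][2]-24;Fb=frame(o["ee_pos"][:2],o["orientation"][2]-np.pi);print("expect",proj(K,V,[Fb((-50,y,z)) for y in(33,-33)]).round().tolist())
E
python3 -c "
from h import *
held()"
```

```text
-108,0,55,1.5708 [-0.001, -0.001, 0.0, -0.638, -1.495, 84.087]
at [-108.6    1.5  139.1]
held bbox (254, 183, 138, 87)
expect [[394.0, 183.0], [254.0, 183.0]]
```

Exactly as expected. Inserting into bay 2.

Emit:
{"name": "nudge_tcp", "arguments": {"rows": [0,0,0,0,-1.5,30,0,0,0,0,0,-1.5,60,0,0,0,0,0,-1.5,78,0,0,0,0,0,-1.5,84,0,0,0,0,0,-1.5,84,0,0,0,0,0,-1.5,84,0,0,0,0,-15,-1.5,84,0,0,0,0,-30,-1.5,84,0,0,0,0,-40,-1.5,84,0,0,0,0,-50,-1.5,84,0,0,0,0,-60,-1.5,84,0,0,0,0,-60,-1.5,84,0]}}

```text
time_s: 28.88
ee_pos: [462.6, 242.1, 55.6]
orientation: [3.141, 0.001, -3.061]
wrist_force: [-0.1, 0.0, -1.9]
grip_width: 29.9
gripper_force: 30.0
```

```bash
python3 h.py R -4,0,55,1.5708
```

```text
-4,0,55,1.5708 [0.0, 0.001, -0.001, -43.164, -0.116, 0.619]
at [-47.2   0.2  55.6]
```

Emit:
{"name": "nudge_tcp", "arguments": {"rows": [0,0,0,-8,0,0,0,0,0,0,-16,0,0,0,0,0,0,-24,0,0,0,0,0,0,-32,0,0,0,0,0,0,-39,0,0,0,0,0,0,-44,0,0,0,0,0,0,-44,0,0,0]}}

```text
time_s: 29.75
ee_pos: [505.7, 245.5, 55.5]
orientation: [3.142, 0.0, -3.061]
wrist_force: [-1.1, -1.3, -2.6]
grip_width: 29.9
gripper_force: 30.0
```

```bash
python3 h.py R -4,0,55,1.5708
```

```text
-4,0,55,1.5708 [0.0, 0.0, -0.001, 0.066, -0.066, 0.528]
at [-3.9  0.1 55.5]
```

Emit:
{"name": "nudge_tcp", "arguments": {"rows": [0,0,0,0,0,1,38,0,0,0,0,0,1,38,0,0,0,0,0,-30,38,0,0,0,0,0,-60,38,0,0,0,20,0,-60,0,0,0,0,38,0,-60,0,0,0,0,38,0,-60,0,0,0,0,38,0,-20,0,0,0,0,38,0,5,0,0,0,0,38,0,13,0,0,0,0,38,0,13,0]}}

```text
time_s: 31.12
ee_pos: [468.0, 242.5, 42.4]
orientation: [3.142, 0.0, -3.061]
wrist_force: [0.8, -0.3, 0.3]
grip_width: 0.4
gripper_force: 0.0
```

```bash
python3 h.py R 30,0,42,1.5708
```

```text
30,0,42,1.5708 [0.0, 0.0, -0.001, -71.771, -0.072, 0.366]
at [-41.8   0.1  42.4]
```

Emit:
{"name": "nudge_tcp", "arguments": {"rows": [0,0,0,-8,0,0,0,0,0,0,-16,0,0,0,0,0,0,-24,0,0,0,0,0,0,-32,0,0,0,0,0,0,-40,0,0,0,0,0,0,-48,0,0,0,0,0,0,-56,0,0,0,0,0,0,-64,0,0,0,0,0,0,-70,0,0,0,0,0,0,-74,0,0,0,0,0,0,-77,0,0,0,0,0,0,-77,0,0,0]}}

```text
time_s: 32.62
ee_pos: [545.0, 248.8, 42.5]
orientation: [3.141, 0.002, -3.06]
wrist_force: [-1.9, -0.3, 1.3]
grip_width: 0.4
gripper_force: 0.8
```

```bash
python3 -c "
from h import *
held();o=manip.get_obs();s=manip.snapshot('wrist');K,V=cam(s,o);F=frame(*FR['R']);print(here('R'),proj(K,V,[F((x,y,29)) for x in(13,20) for y in(33,-33)]).round().tolist())"
```

```text
held bbox (264, 245, 124, 25)
expect [[394.0, 183.0], [254.0, 183.0]]
[35.57632251  0.06016845 42.54748725] [[395.0, 245.0], [253.0, 245.0], [394.0, 259.0], [254.0, 259.0]]
```

The rear edge is at row 245, rack x 13, as in bay 1. Levers of bay 2.

Emit:
{"name": "nudge_tcp", "arguments": {"rows": [0,0,0,5,0,0,0,0,0,0,5,0,-50,0,0,0,0,5,0,-60,46,0,0,0,-6,0,-60,46,0,0,0,-6,0,-60,46,0,0,0,-6,0,-60,46,0,0,0,-6,0,-40,46,0,0,0,-6,0,-31,46,0,0,0,-6,0,-31,46]}}

```text
time_s: 33.85
ee_pos: [549.1, 248.9, 72.3]
orientation: [-3.141, -0.003, -3.06]
wrist_force: [-0.1, -0.3, 0.1]
grip_width: 45.7
gripper_force: 0.0
```

```bash
python3 h.py R
```

```text
at [39.6 -0.1 72.3]
```

Emit:
{"name": "nudge_tcp", "arguments": {"rows": [0,0,0,6,0,0,46,0,0,0,12,0,0,46,0,0,0,18,0,0,46,0,0,0,24,0,0,46,0,0,0,30,0,0,46,0,0,0,36,0,0,46,0,0,0,42,0,0,46,0,0,0,42,0,0,46]}}

```text
time_s: 34.85
ee_pos: [509.8, 246.2, 74.8]
orientation: [3.141, 0.005, -3.06]
wrist_force: [3.3, 0.8, 0.8]
grip_width: 45.8
gripper_force: 1.7
```

```bash
python3 h.py R
```

```text
at [ 0.2  0.4 74.8]
```

Emit:
{"name": "nudge_tcp", "arguments": {"rows": [0,0,0,3,0,5,46,0,0,0,6,0,10,46,0,0,0,9,0,15,46,0,0,0,9,0,18,46,0,0,0,9,0,21,46,0,0,0,9,0,24,46,0,0,0,9,0,26,46,0,0,0,9,0,28,46,0,0,0,9,0,28,46,0,0,0,9,0,28,46]}}

```text
time_s: 36.1
ee_pos: [497.8, 245.2, 47.8]
orientation: [3.141, -0.002, -3.06]
wrist_force: [-2.2, 0.1, 21.7]
grip_width: 46.3
gripper_force: 10.8
```

```bash
python3 h.py R
```

```text
at [-11.8   0.4  47.8]
```

Same as bay 1. Back to the tester for the last board.

Emit:
{"name": "nudge_tcp", "arguments": {"rows": [0,0,0,0,0,-20,46,0,0,0,0,0,-60,46,0,0,0,30,0,-110,46,0,0,0,50,0,-110,46,0,0,0,50,0,-110,46]}}

```text
time_s: 36.72
ee_pos: [445.4, 240.4, 154.8]
orientation: [-3.14, -0.006, -3.06]
wrist_force: [-0.1, -1.0, 0.2]
grip_width: 46.3
gripper_force: 0.0
```

```bash
python3 -c "
from h import *
orange(2)"; python3 h.py T 0,-42,265,1.5708
```

```text
2 L 125 [-25.9  22. ] [25.6 36.7]
2 R 114 [-26.   20.2] [-35.5 -24.6]
0,-42,265,1.5708 [-0.001, -0.004, -0.01, -5.011, -504.965, -109.917]
at [-3.000e-01  4.629e+02  1.547e+02]
```

Emit:
{"name": "nudge_tcp", "arguments": {"rows": [0,0,-0.01,-5,-505,-110,50,0,0,-0.01,-5,-505,-110,50,0,0,-0.01,-5,-505,-110,50,0,0,-0.01,-5,-505,-110,50,0,0,-0.01,-5,-505,-110,50,0,0,-0.01,-5,-505,-110,50,0,0,-0.01,-5,-505,-110,50,0,0,-0.01,-5,-505,-110,50,0,0,-0.01,-5,-505,-110,50,0,0,-0.01,-5,-505,-110,50,0,0,-0.01,-5,-505,-110,50]}}

```text
time_s: 38.15
ee_pos: [494.6, -259.8, 264.3]
orientation: [3.138, -0.002, -3.049]
wrist_force: [-0.7, -0.6, -1.0]
grip_width: 49.7
gripper_force: 0.0
```

```bash
python3 -c "
from h import *
s=boards();cv2.imwrite('pics/w8.png',s['pixels'])"; python3 h.py T 0,-84,77,1.5708
```

```text
board ctr,size,ang [   4.  -244.6] [72.4 93.9] 87.9 bbox [ -43.3 -279.2] [  51.8 -207.2]
board ctr,size,ang [  0.1 -82.3] [65.8 99.7] 89.8 bbox [ -49.6 -115.3] [ 50.  -49.4]
0,-84,77,1.5708 [0.003, -0.002, 0.001, 0.707, -44.884, 187.449]
at [  1.  -39.6 264.6]
```

Board 3 sits in its nest at (0,-82).

Emit:
{"name": "nudge_tcp", "arguments": {"rows": [0,0,0,1,-43.5,40,50,0,0,0,1,-43.5,90,50,0,0,0,1,-43.5,140,50,0,0,0,1,-43.5,175,50,0,0,0,1,-43.5,187,50,0,0,0,1,-43.5,187,50,0,0,0,1,-43.5,187,20,0,0,0,1,-43.5,187,0,0,0,0,1,-43.5,187,0,0,0,0,1,-43.5,187,0]}}

```text
time_s: 39.45
ee_pos: [498.5, -304.4, 79.7]
orientation: [3.141, 0.001, -3.051]
wrist_force: [0.1, 5.2, 6.9]
grip_width: 29.6
gripper_force: 30.0
```

```bash
python3 h.py T
```

```text
at [  0.6 -84.6  79.7]
```

Emit:
{"name": "nudge_tcp", "arguments": {"rows": [0,0,0,0,0,-5,0,0,0,0,0,0,-15,0,0,0,0,0,0,-30,0,0,0,0,10,0,-50,0,0,0,0,20,0,-70,0,0,0,0,20,0,-70,0]}}

```text
time_s: 40.2
ee_pos: [479.1, -308.4, 150.8]
orientation: [-3.138, 0.003, -3.051]
wrist_force: [0.0, 0.2, -2.0]
grip_width: 30.1
gripper_force: 30.0
```

```bash
python3 h.py R -108,-90,140,1.5708
```

```text
-108,-90,140,1.5708 [-0.004, 0.003, 0.008, 28.318, 460.175, 8.994]
at [ -75.8 -549.9  150.8]
```

Emit:
{"name": "nudge_tcp", "arguments": {"rows": [0,0,0.01,5,30,0,0,0,0,0.01,10,80,0,0,0,0,0.01,20,130,0,0,0,0,0.01,28,180,0,0,0,0,0.01,28,230,0,0,0,0,0.01,28,280,0,0,0,0,0.01,28,330,0,0,0,0,0.01,28,380,0,0,0,0,0.01,28,430,0,0,0,0,0.01,28,452,5,0,0,0,0.01,28,460,8,0,0,0,0.01,28,460,8,0]}}

```text
time_s: 41.7
ee_pos: [408.7, 148.4, 140.2]
orientation: [-3.141, -0.001, -3.059]
wrist_force: [-0.3, 0.8, -2.3]
grip_width: 29.8
gripper_force: 30.0
```

```bash
python3 h.py R -108,-90,56.5,1.5708
python3 -c "
from h import *
held()"
```

```text
-108,-90,56.5,1.5708 [-0.0, -0.001, 0.0, -0.615, -1.139, 83.721]
at [-108.6  -88.8  140.2]
held bbox (255, 182, 136, 88)
expect [[394.0, 183.0], [254.0, 183.0]]
```

Emit:
{"name": "nudge_tcp", "arguments": {"rows": [0,0,0,0,-1,30,0,0,0,0,0,-1,60,0,0,0,0,0,-1,78,0,0,0,0,0,-1,84,0,0,0,0,0,-1,84,0,0,0,0,0,-1,84,0,0,0,0,-15,-1,84,0,0,0,0,-30,-1,84,0,0,0,0,-40,-1,84,0,0,0,0,-50,-1,84,0,0,0,0,-60,-1,84,0,0,0,0,-60,-1,84,0]}}

```text
time_s: 43.25
ee_pos: [469.7, 152.3, 56.6]
orientation: [-3.142, 0.001, -3.06]
wrist_force: [-0.9, 0.1, -2.4]
grip_width: 30.1
gripper_force: 30.0
```

```bash
python3 h.py R -4,-90,56,1.5708
```

```text
-4,-90,56,1.5708 [-0.0, 0.001, -0.001, -43.394, -0.03, 0.613]
at [-47.4 -89.9  56.6]
```

Emit:
{"name": "nudge_tcp", "arguments": {"rows": [0,0,0,-8,0,0,0,0,0,0,-16,0,0,0,0,0,0,-24,0,0,0,0,0,0,-32,0,0,0,0,0,0,-39,0,0,0,0,0,0,-44,0,0,0,0,0,0,-44,0,0,0]}}

```text
time_s: 44.12
ee_pos: [512.8, 155.8, 56.5]
orientation: [-3.142, 0.0, -3.06]
wrist_force: [-0.1, -0.1, -2.3]
grip_width: 29.7
gripper_force: 30.0
```

```bash
python3 h.py R -4,-90,56,1.5708
```

```text
-4,-90,56,1.5708 [-0.0, 0.0, -0.001, -0.151, -0.061, 0.533]
at [ -4.2 -89.9  56.5]
```

Emit:
{"name": "nudge_tcp", "arguments": {"rows": [0,0,0,0,0,1,38,0,0,0,0,0,1,38,0,0,0,0,0,-30,38,0,0,0,0,0,-60,38,0,0,0,20,0,-60,0,0,0,0,38,0,-60,0,0,0,0,38,0,-60,0,0,0,0,38,0,-20,0,0,0,0,38,0,5,0,0,0,0,38,0,14,0,0,0,0,38,0,14,0]}}

```text
time_s: 45.5
ee_pos: [475.0, 152.7, 42.3]
orientation: [-3.142, -0.0, -3.06]
wrist_force: [-0.3, -0.3, -0.0]
grip_width: 0.6
gripper_force: 0.0
```

```bash
python3 h.py R
```

```text
at [-42.1 -89.9  42.3]
```

Emit:
{"name": "nudge_tcp", "arguments": {"rows": [0,0,0,-8,0,0,0,0,0,0,-16,0,0,0,0,0,0,-24,0,0,0,0,0,0,-32,0,0,0,0,0,0,-40,0,0,0,0,0,0,-48,0,0,0,0,0,0,-56,0,0,0,0,0,0,-64,0,0,0,0,0,0,-70,0,0,0,0,0,0,-74,0,0,0,0,0,0,-77,0,0,0,0,0,0,-77,0,0,0]}}

```text
time_s: 47.0
ee_pos: [552.3, 159.0, 42.5]
orientation: [3.142, 0.002, -3.06]
wrist_force: [-1.6, -0.0, 0.5]
grip_width: 0.2
gripper_force: 0.8
```

```bash
python3 -c "
from h import *
held();o=manip.get_obs();s=manip.snapshot('wrist');K,V=cam(s,o);F=frame(*FR['R']);print(here('R'),proj(K,V,[F((x,-90+y,29)) for x in(13,20) for y in(33,-33)]).round().tolist())"
```

```text
held bbox (265, 245, 124, 25)
expect [[394.0, 183.0], [254.0, 183.0]]
[ 35.40672545 -89.97263762  42.50613333] [[395.0, 245.0], [253.0, 245.0], [394.0, 259.0], [254.0, 260.0]]
```

Emit:
{"name": "nudge_tcp", "arguments": {"rows": [0,0,0,5,0,0,0,0,0,0,5,0,-50,0,0,0,0,5,0,-60,46,0,0,0,-6,0,-60,46,0,0,0,-6,0,-60,46,0,0,0,-6,0,-60,46,0,0,0,-6,0,-40,46,0,0,0,-6,0,-31,46,0,0,0,-6,0,-31,46]}}

```text
time_s: 48.22
ee_pos: [556.2, 159.3, 72.3]
orientation: [-3.142, -0.003, -3.06]
wrist_force: [-0.1, -0.6, -0.5]
grip_width: 45.9
gripper_force: 0.0
```

```bash
python3 h.py R
```

```text
at [ 39.4 -90.   72.3]
```

Emit:
{"name": "nudge_tcp", "arguments": {"rows": [0,0,0,6,0,0,46,0,0,0,12,0,0,46,0,0,0,18,0,0,46,0,0,0,24,0,0,46,0,0,0,30,0,0,46,0,0,0,36,0,0,46,0,0,0,42,0,0,46,0,0,0,42,0,0,46]}}

```text
time_s: 49.22
ee_pos: [516.2, 156.1, 74.7]
orientation: [3.142, 0.003, -3.06]
wrist_force: [3.1, -0.1, 1.3]
grip_width: 46.0
gripper_force: 1.5
```

```bash
python3 h.py R
```

```text
at [ -0.7 -89.9  74.7]
```

Emit:
{"name": "nudge_tcp", "arguments": {"rows": [0,0,0,3,0,5,46,0,0,0,6,0,10,46,0,0,0,9,0,15,46,0,0,0,9,0,18,46,0,0,0,9,0,21,46,0,0,0,9,0,24,46,0,0,0,9,0,26,46,0,0,0,9,0,28,46,0,0,0,9,0,28,46,0,0,0,9,0,28,46]}}

```text
time_s: 50.48
ee_pos: [504.3, 155.1, 47.8]
orientation: [-3.141, -0.003, -3.06]
wrist_force: [-3.1, -1.6, 21.0]
grip_width: 45.8
gripper_force: 10.6
```

```bash
python3 h.py R
```

```text
at [-12.7 -90.   47.8]
```

Emit:
{"name": "nudge_tcp", "arguments": {"rows": [0,0,0,0,0,-20,46,0,0,0,0,0,-60,46,0,0,0,30,0,-110,46,0,0,0,90,-150,-160,46,0,0,0,90,-150,-160,46,0,0,0,90,-150,-160,46,0,0,0,90,-150,-160,46,0,0,0,90,-150,-160,46]}}

```text
time_s: 51.48
ee_pos: [427.6, -0.8, 205.0]
orientation: [3.14, -0.003, -3.061]
wrist_force: [0.8, -0.5, 0.2]
grip_width: 45.8
gripper_force: 0.0
```

```bash
python3 - <<'E'
from h import *
t=manip.snapshot("top");s=manip.snapshot("scene")
cv2.imwrite("pics/f.png",np.hstack([cv2.resize(t["pixels"][195:285,180:310],(390,270),interpolation=cv2.INTER_CUBIC),cv2.resize(s["pixels"][150:290,320:510],(390,270),interpolation=cv2.INTER_CUBIC)]))
E
```

```text
(no output)
```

View pics/f.png

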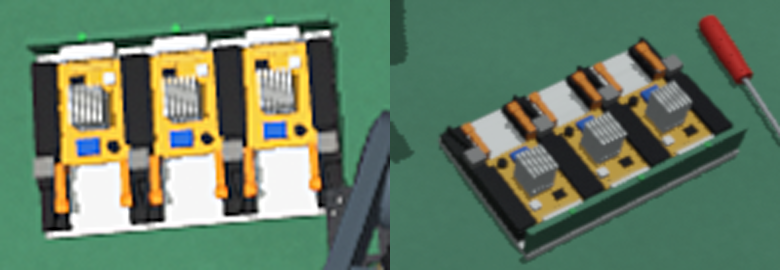

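All three boards are seated, all six levers lie level, contact edges at the back. Now the lid.

```bash
python3 h.py T 139,0,290 0,150,300
```

```text
139,0,290 [-0.001, -0.003, 1.561, -182.448, -222.949, -85.781]
0,150,300 [-0.001, -0.003, 1.561, -42.021, -74.252, -95.292]
at [-41.5 224.8 204.9]
```

Emit:
{"name": "nudge_tcp", "arguments": {"rows": [0,0,1.561,-42,-74,-95,40,0,0,1.561,-42,-74,-95,40,0,0,1.561,-42,-74,-95,40,0,0,1.561,-42,-74,-95,40,0,0,1.561,-182,-223,-95,40,0,0,1.561,-182,-223,-95,40,0,0,1.561,-182,-223,-95,40,0,0,1.561,-182,-223,-95,40,0,0,1.561,-182,-223,-86,40,0,0,1.561,-182,-223,-86,40]}}

```text
time_s: 52.82
ee_pos: [628.1, -207.1, 289.1]
orientation: [-3.138, -0.003, 1.665]
wrist_force: [0.3, 0.6, -0.3]
grip_width: 40.2
gripper_force: 0.0
```

```bash
python3 - <<'E'
from h import *
print(here("T"),rel("T",139,0,210).round(2))
o=manip.get_obs();s=manip.snapshot("wrist");cv2.imwrite("pics/w9.png",s["pixels"]);K,V=cam(s,o);F=frame(*FR["T"])
print(proj(K,V,[F((138.6,y,229)) for y in(0,40,55)]).round().tolist())
g=s["pixels"].max(2)
for r in(190,210,230,250):
    d=np.nonzero(g[r]<60)[0];print(r,[(int(x[0]),int(x[-1])) for x in np.split(d,np.nonzero(np.diff(d)>1)[0]+1) if len(x)>4])
# rack rear edges from the top view
t=manip.snapshot("top");K,V=cam(t);hsv=cv2.cvtColor(t["pixels"],cv2.COLOR_BGR2HSV);m=cv2.inRange(hsv,(18,120,100),(32,255,255))
v,u=np.nonzero(m);P=ray(K,V,np.c_[u,v],29);xy,yaw=FR["R"];d=P[:,:2]-xy;c,s_=np.cos(yaw),np.sin(yaw);x=c*d[:,0]+s_*d[:,1];y=-s_*d[:,0]+c*d[:,1]
for b in(90,0,-90):
    for q in(-12,0,12):
        k=abs(y-b-q)<6;k&=(x>-20)&(x<130);print(b,q,k.sum(),x[k].min().round(1) if k.any() else "",x[k].max().round(1) if k.any() else "")
E
```

```text
[138.64006483   0.43475705 289.14320756] [-0.   -0.    0.   -0.66  0.67 79.14]
[[326.0, 262.0], [326.0, 194.0], [326.0, 167.0]]
190 [(242, 246), (321, 336)]
210 [(243, 247), (321, 336)]
230 [(244, 248), (321, 325), (332, 336)]
250 [(243, 248), (321, 336)]
90 -12 79 22.6 123.4
90 0 51 20.6 122.2
90 12 46 21.6 123.2
0 -12 83 21.0 122.3
0 0 54 21.8 123.3
0 12 41 22.8 123.6
-90 -12 60 40.2 123.5
-90 0 43 26.6 124.2
-90 12 44 21.2 122.8
```

The rear edges read x≈21 in all bays (home 20). The handle bar is at cols 321-336, centred. Grip and swing it shut.

Emit:
{"name": "nudge_tcp", "arguments": {"rows": [0,0,0,0,1,40,40,0,0,0,0,1,70,40,0,0,0,0,1,79,40,0,0,0,0,1,79,40,0,0,0,0,1,79,0,0,0,0,0,1,79,0,0,0,0,0,1,79,0,0,0,0,0,1,79,0]}}

```text
time_s: 53.92
ee_pos: [630.1, -209.0, 213.2]
orientation: [3.139, 0.001, 1.662]
wrist_force: [0.1, 0.9, -0.1]
grip_width: 8.7
gripper_force: 30.0
```

```bash
python3 h.py T
```

```text
at [140.4  -1.6 213.2]
```

Emit:
{"name": "nudge_tcp", "arguments": {"rows": [0,0,0,0,-13,-5,0,0,0,0,0,-27,-9,0,0,0,0,0,-41,-12,0,0,0,0,0,-55,-14,0,0,0,0,0,-69,-14,0,0,0,0,0,-84,-14,0,0,0,0,0,-98,-12,0,0,0,0,0,-112,-10,0,0,0,0,0,-126,-6,0,0,0,0,0,-140,-2,0,0,0,0,0,-153,4,0,0,0,0,0,-166,10,0]}}

```text
time_s: 55.42
ee_pos: [463.0, -223.6, 201.4]
orientation: [-3.141, -0.001, 1.661]
wrist_force: [3.9, 1.3, -6.3]
grip_width: 8.8
gripper_force: 30.0
```

```bash
python3 h.py T
```

```text
at [-27.3  -0.8 201.4]
```

Emit:
{"name": "nudge_tcp", "arguments": {"rows": [0,0,0,0,-12,8,0,0,0,0,0,-24,16,0,0,0,0,0,-35,25,0,0,0,0,0,-45,35,0,0,0,0,0,-54,46,0,0,0,0,0,-63,57,0,0,0,0,0,-71,69,0,0,0,0,0,-78,82,0,0,0,0,0,-84,95,0,0,0,0,0,-89,108,0,0,0,0,0,-92,117,0,0,0,0,0,-94,125,0]}}

```text
time_s: 56.92
ee_pos: [371.9, -232.4, 78.0]
orientation: [3.138, 0.001, 1.66]
wrist_force: [7.8, 12.0, 50.8]
grip_width: 9.1
gripper_force: 30.0
```

```bash
python3 h.py T
```

```text
at [-118.8   -1.2   78. ]
```

Emit:
{"name": "nudge_tcp", "arguments": {"rows": [0,0,0,0,0,0,0,0,0,0,0,0,1,0,0,0,0,0,0,1,0]}}

```text
time_s: 57.3
ee_pos: [372.0, -232.6, 77.9]
orientation: [3.138, 0.002, 1.661]
wrist_force: [7.6, 9.0, 14.4]
grip_width: 8.5
gripper_force: 30.0
```

```bash
python3 h.py T
```

```text
at [-118.8   -1.4   77.9]
```

Emit:
{"name": "nudge_tcp", "arguments": {"rows": [0,0,0,0,0,0,30,0,0,0,0,0,0,30,0,0,0,0,0,0,30,0,0,0,0,0,-50,30,0,0,0,0,0,-100,30,0,0,0,60,0,-150,30,0,0,0,120,0,-180,30,0,0,0,180,20,-180,30,0,0,0,180,20,-180,30,0,0,0,180,20,-180,30,0,0,0,180,20,-180,30]}}

```text
time_s: 58.68
ee_pos: [373.9, -52.3, 256.3]
orientation: [-3.141, 0.0, 1.661]
wrist_force: [-0.7, -0.0, -0.6]
grip_width: 30.1
gripper_force: 0.0
```

```bash
python3 - <<'E'
from h import *
t=manip.snapshot("top");s=manip.snapshot("scene")
cv2.imwrite("pics/g.png",np.hstack([t["pixels"][100:400,130:530],cv2.resize(s["pixels"][100:400,60:560],(400,240))[0:240] if 0 else cv2.resize(s["pixels"][100:400,60:560],(400,300))]))
E
```

```text
(no output)
```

View pics/g.png

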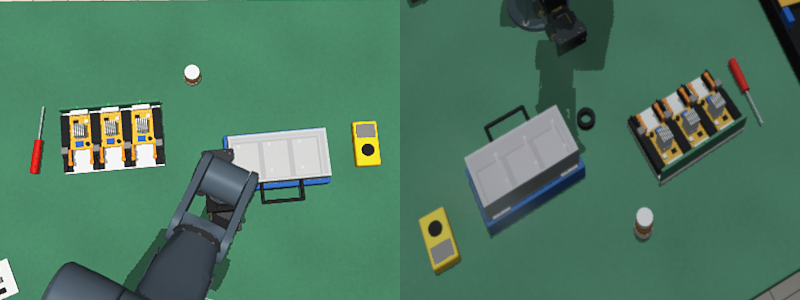

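The lid is shut over empty nests, the three boards are locked in their bays, and the bystanders have not moved. Handing in.

```bash
python3 -c "
from bench import manip
print(manip.close_job())"
```

```text
the job is handed in; nothing more can be done
None
```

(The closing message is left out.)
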